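# Switch on the weld fume extractor and set its damper

## Task

Get the fume extraction ready for welding: first turn the red isolator handle a quarter turn clockwise, fully round to on (pointing at the green dot). Then swing the lever on top of the extraction duct open until it lines up with the middle of the orange marker on the quadrant. Leave the marker as it is set, and do not disturb the tools and other loose things on the bench.

Things in the scene. Friction and masses are not known exactly. Their poses are not given: they have to be found in the camera images.
- isolator: power isolator, a fixed grey enclosure 110 x 110 mm, 104 mm high with a yellow top plate; origin at the centre of its underside on the bench, z up. The red handle turns about its vertical centre line. A white dot on the plate is near off, a green dot (at the +x edge of the plate) is on.
- isolator_handle (a joint): angle of the red handle (rad): 0 off, handle's long end points along the isolator's +y; 1.571 on, it points along the isolator's +x (clockwise seen from above). It starts within 0.2 rad of off. Hard stops at both ends, no springs: it stays where it is left, friction about 0.12 N m.
- handle_tip (a point): point on top of the long end of the red handle, 55 mm from its axis, 147 mm above the bench. The red bar is 16 mm wide, runs from 30 mm behind the axis to 55 mm ahead of it, and spans heights 117 to 147 mm; below it is a round hub of radius 22 mm. It may be pushed at the long end or gripped from above
- damper: fixed 100 mm metal extraction duct along the body's y axis (about 330 mm overall; blue hood, 140 mm high and 170 mm wide, at the -y end, elbow at the +y end). A damper's vertical shaft stands on top in the middle; origin on the bench under it, z up. A white quadrant plate of radius 100 mm, top at 140 mm, lies under the lever from the body's -x round to its -y.
- damper_lever (a joint): angle of the damper lever about the shaft (rad): 0 closed, lever points along the damper's -x; 1.571 fully open, it points along the damper's -y (counter-clockwise seen from above). Starts within 0.35 rad of closed. Stays where it is left: friction about 0.3 N m, no spring, hard stops at both ends.
- lever_knob (a point): centre of the top of the black knob on the lever, 100 mm from the shaft, 199 mm above the bench; its x axis lies along the lever. The upright knob is 22 mm in diameter and spans heights 156 to 199 mm: push it sideways. The lever is a steel bar 14 mm wide, 149 to 156 mm above the bench, ending 110 mm from the shaft
- set_marker (a joint): angle at which the orange marker stands (rad), counted as for damper_lever: the lever is set when the two are equal. The marker stands well clear of the lever's start. Stiff; not to be moved.
- marker_mid (a point): middle of the orange marker, a tab 20 mm wide at the rim of the quadrant, 88 to 130 mm from the shaft and 146 mm high: the lever passes just above it. This point is 115 mm from the shaft; its x axis lies along the radius
- chipping_hammer: loose hammer, about 260 mm long, lying on the bench; origin near its middle. Bystander
- wire_brush: loose wooden-backed brush, about 240 mm long, lying on the bench; origin near its middle. Bystander
- tube_offcut: loose piece of 40 mm square steel tube, 150 mm long, lying behind the duct; origin under its middle. Bystander
- spray_can: loose green can, 52 mm diameter, 130 mm high, standing behind the isolator; origin under its middle. Bystander
- weld_magnet: loose red weld magnet, about 70 x 75 mm and 16 mm thick, lying behind the isolator; origin under its middle. Bystander
- nozzle_tin: loose round metal tin, 70 mm diameter, 55 mm high, standing near the right edge; origin under its middle. Bystander
There are look-alikes about, which are no part of the job. Leave any purple look-alike of the isolator alone.

How it is judged:
By the outcome, as a careful person would: the job done as asked, in the order asked, and still so for the second after the job is handed in, with the robot touching nothing.
It also fails if it takes over 51 s, if anything falls off the work surface, if the arm or the gripper's body presses on something with over 40 N, if the wrist force passes 120 N, or if a joint passes its speed limit or range.

## Robot

A 6-joint arm with a two-finger parallel gripper is mounted at the origin on the work surface. World frame = base frame: x ahead of the robot, y to its left, z up, the work surface at z = 0. Lengths are in m, angles in rad, forces in N, time in s.
With the tool pointing down it reaches from about 0.225 to 0.875 m from the base axis. Payload 3.4 kg.
Tool frame: the origin (TCP) lies at the very end of the fingers, on their centre line; the grasp point (between the pads) lies 19 mm behind it (grip_depth is the distance from the TCP to the grasp point, in m); x points along the fingers, z is the direction in which the jaws open and shut, and the axes are right-handed (so a half turn about x gives the same grasp; the last joint's range is limited). The gripper opens to 85 mm and grips with 20 to 120 N. Pads are 22 mm wide; open, the fingers measure 114 mm over their backs; the gripper's body (76 mm by 85 mm) begins 54 mm behind the grasp point. The pads swing forward as they close: fully open they stand 13 mm farther back than shut.
Start: joints at [-1.341, 0.276, 1.505, -0, 1.361, -0.121], TCP at [0.198, -0.54, 0.231] pointing down, gripper open.
Joint ranges: [-2.89, 2.89], [-0.75, 2.08], [0.22, 2.7], [-1.18, 4.32], [0.11, 2.71], [-2.7, 2.7]. Speed limits (rad/s): [2.57, 2.57, 3.14, 3.14, 3.14, 3.14].

## Interface

Orientations are given as a unit quaternion [w, x, y, z].
In Python, from rig import get_state, get_image, sign_off, grip_depth gives the robot as it stands. The module is installed in compiled form; this text tells all that it offers.
- The arm moves only by the tool arm_command, never from a script. Its argument "series" is a list of rows, each an object with "dp": the shift along the tool's x, y, z scaled (see below), a list of three; "angular": the turn, a rotation vector about the tool's x, y, z scaled (see below), a list of three; "gripper": the finger opening in mm, from 0 to 85.4. A call has exactly 8 rows; each row shifts and turns the pose as measured when the row begins, along the tool's axes as they then stand; what a row does not reach is not made up. The controller multiplies each number of a shift by 0.12 m and each number of a turn by 90 degrees. A row lasts 1/8 s, in which the tool goes at most 62.5 mm and 10.7 degrees, less where a joint would pass 70% of its speed; a pose out of reach is approached as far as the arm can. A call with a number of a shift or a turn outside -1 to 1 is refused whole. A call with a gripper value outside its range is refused whole. The fingers move at their own pace and stop on an object; "grip_force" is the grip in N (left out, the last holds). Time passes only in rows, so rows that do not move let the fingers close, or fill a call up. It gives the time, the measured TCP pose, the force and the opening at its end, in the units of the state.
- get_state(): the state, without advancing time (a new reading comes with each control period).
- get_image(name): name is "scene" or "top"; returns a dict with "image" (420x560x3 uint8, blue, green, red), "depth" (420x560 float32, m along the optical axis (not along the pixel's ray), 0 where there is no reading), "mtx" (3x3 intrinsics, pixels), "view" (4x4, takes a point from world to camera coordinates). Camera axes: x right, y up, looking along -z (the intrinsics and any distortion apply to the point x, -y, -z); pixel columns grow to the right and rows downward; lengths in m; the calibration is good to about 2 mm. A picture is of the moment at which its call begins.
- sign_off(): hands the job in, once; it reports no verdict.
The state is a dict: "clock": time; "qpos": joint angles; "qd": joint speeds; "effort": joint torques, N m; "position": TCP position; "ee_rot": TCP orientation; "contact_force": force on the tool from outside, world axes, zero at the start; "moment": the same for the moment, N m; "width": finger opening in m.
Only numpy, scipy, OpenCV 4.12 (cv2) and the standard library are available. Lean on these libraries where they do the work, as an engineer would, in place of code of your own. Each camera call takes 0.05 s, during which the arm holds its last target. There are 200 camera calls.

## Working session

There is one attempt and no reset: what is moved stays moved. The work goes in short steps, Python scripts to look and compute and a tool call to move; the robot and the scene stay as the last step left them, time stands still between calls to the robot, and variables do not carry over. Pictures are saved under pics/ and viewed, about 8 in all and at most 12, crops included, and the job is handed in when it is done.

Besides the shell and the picture viewer there is one more tool, called after "Emit:" in YAML: its name, and indented under it one key for each argument. arm_command: Moves the arm, as the interface text tells. Its arguments: {"type":"object","properties":{"series":{"type":"array","items":{"type":"object","properties":{"dp":{"type":"array","items":{"type":"number"}},"angular":{"type":"array","items":{"type":"number"}},"gripper":{"type":"number"}}}},"grip_force":{"type":"number"}},"required":["series"]}

```bash
mkdir -p pics; cat > h.py <<'E'
import numpy as np, cv2, pickle
from rig import *
def grab(n,tag):
    d=get_image(n); cv2.imwrite(f'pics/{tag}.png',d['image']); pickle.dump(d,open(f'{tag}.pkl','wb')); return d
def load(t): return pickle.load(open(t+'.pkl','rb'))
def plane(d,u,v,z):
    K=d['mtx'];V=np.array(d['view']);R=V[:3,:3];t=V[:3,3]
    r=np.linalg.inv(K)@[u,v,1]; r=R.T@np.array([r[0],-r[1],-r[2]]); c=-R.T@t
    return c+r*(z-c[2])/r[2]
def deproj(d):
    K=d['mtx'];V=np.array(d['view']);R=V[:3,:3];t=V[:3,3]
    h,w=d['depth'].shape;u,v=np.meshgrid(np.arange(w),np.arange(h));Z=d['depth']
    p=np.stack([(u-K[0,2])/K[0,0]*Z,-(v-K[1,2])/K[1,1]*Z,-Z],-1)
    return (p-t)@R
E
python3 - <<'E'
from h import *
a=grab('scene','s0');b=grab('top','t0');print(get_state());print(a['mtx'],b['mtx'],a['view'],b['view'],a.keys(),grip_depth)
E
```

```text
{'clock': 0.1, 'qpos': array([-1.34098373e+00,  2.76544083e-01,  1.50599375e+00,  7.57911903e-06,
        1.36070846e+00, -1.20996148e-01]), 'qd': array([ 0.00246192, -0.00169784, -0.00089937,  0.00105991, -0.00032486,
       -0.00093819]), 'effort': array([ 1.63416553e-03, -4.17699158e+01, -2.46404886e+01, -2.65561039e-04,
        5.84548776e-03,  4.78108646e-07]), 'position': array([ 0.19749581, -0.5395234 ,  0.23052428]), 'ee_rot': array([ 0.57914714,  0.40546745,  0.5800142 , -0.40468292]), 'contact_force': array([-0.05785201,  0.82559471,  0.72086283]), 'moment': array([ 0.0156866 ,  0.05924757, -0.05351656]), 'width': 0.08507939643112934}
[[420.18258697   0.         276.63975744]
 [  0.         420.18258697 206.33333903]
 [  0.           0.           1.        ]] [[488.12967455   0.         281.05803593]
 [  0.         488.12967455 209.15945834]
 [  0.           0.           1.        ]] [[ 0.19752262  0.98013006 -0.01816277  0.04962311]
 [-0.77135578  0.16682975  0.61414827  0.33242113]
 [ 0.60497527 -0.10729822  0.78898163 -1.72433521]
 [ 0.          0.          0.          1.        ]] [[-2.03738274e-02 -9.99792361e-01 -3.76979815e-04 -1.65730388e-01]
 [ 9.96026982e-01 -2.03297874e-02  8.67003548e-02 -5.50639899e-01]
 [-8.66900163e-02  1.39093600e-03  9.96234363e-01 -1.64392603e+00]
 [ 0.00000000e+00  0.00000000e+00  0.00000000e+00  1.00000000e+00]] dict_keys(['image', 'depth', 'mtx', 'view']) 0.0187
```

View pics/s0.png

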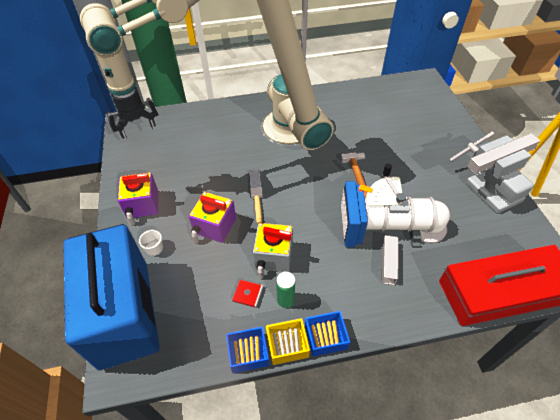

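View pics/t0.png

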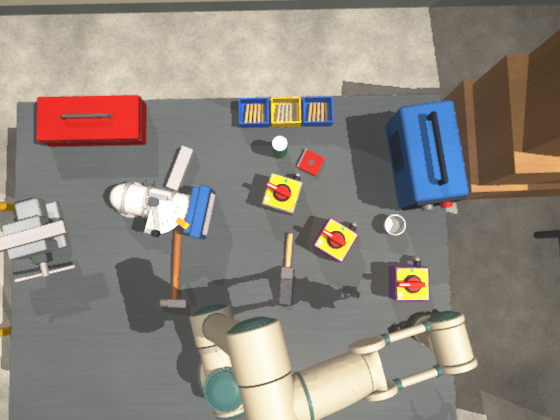

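Three candidates appear in the top view, at (282,193), (336,240) and (411,284). The last two have purple bodies, and only (282,193) is grey, near the green can and the magnet, so it fits the description. I'll confirm it in an enlarged crop next to the damper at (160,210).

```bash
python3 - <<'E'
from h import *
d=load('t0');im=d['image'];s=load('s0')['image']
A=cv2.resize(im[165:225,245:320],None,fx=5,fy=5,interpolation=2)
B=cv2.resize(im[175:245,130:220],None,fx=4.4,fy=4.286,interpolation=2)
C=cv2.resize(s[215:275,245:305],(300,300),interpolation=2);D=cv2.resize(s[160:250,335:455],(396,300),interpolation=2)
f=lambda x:cv2.resize(x,(x.shape[1],300))
r1=np.hstack([f(A),f(B)]);r2=np.hstack([C,D]);w=max(r1.shape[1],r2.shape[1])
p=lambda r:cv2.copyMakeBorder(r,0,0,0,w-r.shape[1],0)
cv2.imwrite('pics/c0.png',np.vstack([p(r1),p(r2)]));print(r1.shape)
E
```

```text
(300, 771, 3)
```

View pics/c0.png

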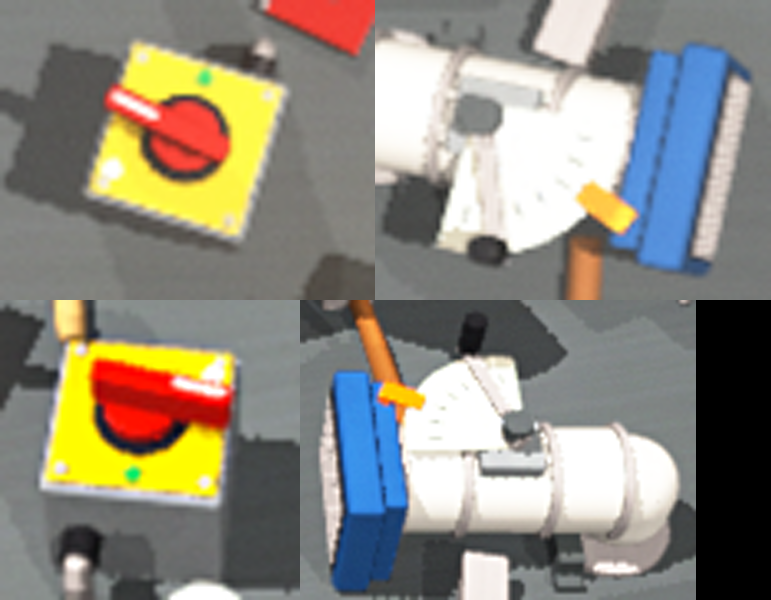

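The crop confirms the grey body: green dot at the image-up side (+x), long red end with the white stripe pointing left (+y). On the damper, the shaft is near (153,202), the knob near (156,233) and the orange marker near (181,223). Now for the metric positions.

```bash
cat > m.py <<'E'
from h import *
from scipy.optimize import least_squares
def mask(d,lo,hi,box):
    m=cv2.inRange(cv2.cvtColor(d['image'],cv2.COLOR_BGR2HSV),lo,hi);o=np.zeros_like(m);x0,y0,x1,y1=box;o[y0:y1,x0:x1]=m[y0:y1,x0:x1];return o
def pts(m): v,u=np.nonzero(m);return u,v
def on(d,m,z): u,v=pts(m);return np.array([plane(d,a,b,z)[:2] for a,b in zip(u,v)])
def pca(P):
    c=P.mean(0);w,V=np.linalg.eigh(np.cov((P-c).T));return c,V[:,1],w
E
python3 - <<'E'
from m import *
d=load('t0');s=load('s0');X=deproj(d);XS=deproj(s)
# isolator plate
m=mask(d,(22,120,120),(35,255,255),(255,165,310,220))|mask(d,(0,120,80),(10,255,255),(255,165,310,220))
y=mask(d,(22,120,120),(35,255,255),(255,165,310,220))
P=on(d,y,.104).astype(np.float32)
r=cv2.minAreaRect((P*1000));print('plate',r)
R=mask(d,(0,150,80),(8,255,255),(260,175,297,212))
u,v=pts(R);Z=X[v,u,2];print('red z',np.percentile(Z,[5,50,95]))
t=Z>.14;print('red top pca',pca(X[v,u][t][:,:2]),X[v,u][t][:,:2].min(0),X[v,u][t][:,:2].max(0))
g=mask(d,(50,100,60),(85,255,255),(275,172,295,190));print('green',on(d,g,.104).mean(0),len(pts(g)[0]))
# damper
o=mask(d,(8,160,150),(22,255,255),(165,205,192,232));u,v=pts(o);Po=X[v,u];print('orange z',np.percentile(Po[:,2],[5,50,95]),len(u));print(pca(on(d,o,.143)),)
so=mask(s,(8,160,150),(22,255,255),(355,180,385,200));print('scene orange',on(s,so,.146).mean(0),len(pts(so)[0]))
for n,dd,XX,b in(('cap',d,X,(145,192,162,210)),('knob',d,X,(146,222,165,245)),('capS',s,XS,(392,190,410,205)),('knobS',s,XS,(380,160,396,182))):
    k=mask(dd,(0,0,0),(180,90,60 if 'knob' in n else 130),b);u,v=pts(k);Q=XX[v,u];z=np.percentile(Q[:,2],90);q=Q[:,2]>z-.006
    zz=np.median(Q[q,2]);print(n,q.sum(),zz,on(dd,k,zz)[q].mean(0), 'box mid',(on(dd,k,zz)[q].min(0)+on(dd,k,zz)[q].max(0))/2)
b=mask(d,(105,120,60),(125,255,255),(180,180,220,245));u,v=pts(b);Q=X[v,u];q=Q[:,2]>.13;print('hood',cv2.minAreaRect((Q[q][:,:2]*1000).astype(np.float32)))
w=X[175:245,105:200].reshape(-1,3)
E
```

```text
plate ((594.8330078125, -179.30642700195312), (99.92899322509766, 99.6540298461914), 71.98310089111328)
red z [0.10842374 0.14104098 0.15182101]
red top pca (array([ 0.5944539 , -0.17435209]), array([-0.78815515, -0.61547661]), array([0.00026164, 0.00061744])) [ 0.40256366 -0.20612053] [ 0.6238903  -0.13032646]
green [ 0.63554056 -0.19327877] 6
orange z [0.13942359 0.14660632 0.15210564] 48
(array([0.50234958, 0.14159442]), array([-0.78428022, -0.62040675]), array([2.95223955e-05, 5.88830742e-05]))
scene orange [0.49058683 0.1298447 ] 59
cap 8 0.16570761959472807 [0.56523885 0.21213358] box mid [0.56524908 0.21408454]
knob 6 0.19038572108612134 [0.46813684 0.20250252] box mid [0.46715905 0.20301403]
capS 26 0.16416460141707528 [0.57516171 0.21853708] box mid [0.57909025 0.2188892 ]
knobS 31 0.19778395370088758 [0.4715845  0.21104349] box mid [0.47156019 0.21105799]
hood ((514.3894653320312, -34.60005187988281), (316.8579406738281, 167.40731811523438), 79.23353576660156)
```

```bash
python3 - <<'E'
from m import *
d=load('t0');s=load('s0')
a=cv2.resize(d['image'][190:245,140:200],(660,605),interpolation=2)[:, :]
b=cv2.resize(s['image'][160:220,360:420],(600,600),interpolation=2)
a=cv2.resize(d['image'][190:245,145:195],(400,440),interpolation=2)
b=cv2.resize(s['image'][165:220,365:415],(400,440),interpolation=2)
cv2.imwrite('pics/c1.png',np.hstack([a,b]))
o=mask(d,(8,160,150),(22,255,255),(165,205,192,232));print(d['image'][215:236,170:190].tolist()[9][:], )
for y in range(212,236): print(y,''.join('#' if o[y,x] else '.' for x in range(168,195)))
so=mask(s,(8,160,150),(22,255,255),(350,175,385,205))
for y in range(178,203): print(y,''.join('#' if so[y,x] else '.' for x in range(350,385)))
E
```

```text
[[255, 255, 255], [254, 255, 255], [253, 255, 255], [253, 255, 255], [254, 255, 255], [254, 255, 255], [254, 254, 254], [230, 239, 242], [89, 163, 218], [76, 199, 252], [73, 195, 254], [73, 200, 255], [73, 202, 255], [70, 201, 255], [75, 216, 255], [79, 234, 255], [84, 245, 255], [86, 247, 255], [83, 223, 251], [160, 144, 176]]
212 ...........................
213 ...........................
214 ...........................
215 ...........................
216 ...........................
217 ...........................
218 ..........##...............
219 ..........####.............
220 ..........######...........
221 .........########..........
222 .........#########.........
223 ..........#######..........
224 ...........#####...........
225 ............####...........
226 .............##............
227 ..............#............
228 ...........................
229 ...........................
230 ...........................
231 ...........................
232 ...........................
233 ...........................
234 ...........................
235 ...........................
17
[... 297 characters left out ...]
#...................
186 ..........#.....##.................
187 ...................#...............
188 ...................................
189 .........###.......................
190 ..........##.##.......#............
191 ..............####.................
192 ...............##...##.............
193 ...............##..................
194 ...............#...................
195 ...............#...................
196 ...............#...................
197 ...................................
198 ...................................
199 ...................................
200 ...................................
201 ...................................
202 ...................................
```

View pics/c1.png

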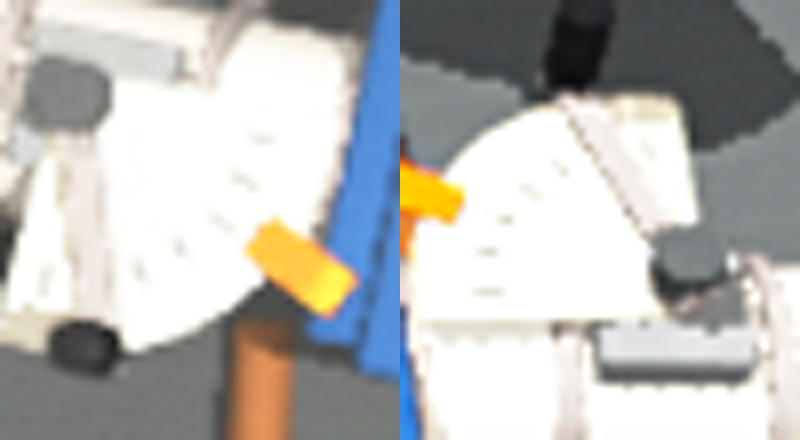

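```bash
python3 - <<'E'
from m import *
d=load('t0');s=load('s0')
X=deproj(d);XS=deproj(s)
print('cap depth z',np.round(X[199:204,151:156,2],3).tolist(),np.round(XS[193:198,399:403,2],3).tolist())
o=mask(d,(8,120,150),(32,255,255),(165,205,195,229));n,l,st,ce=cv2.connectedComponentsWithStats(o);i=1+st[1:,4].argmax();o=np.uint8(l==i)*255
P=on(d,o,.146)*1000;print('marker',len(P),P.mean(0),cv2.minAreaRect(P.astype(np.float32)),pca(P)[1])
print('lever pts',plane(d,145+85/8-.5,190+140/8-.5,.156),plane(d,145+98/8-.5,190+310/8-.5,.156))
for z in(.160,.166,.172):print('cap',z,plane(d,153,201,z)[:2],plane(s,400.75,195.3,z)[:2])
print('knob',plane(d,155.5,233,.199),plane(s,388,165.5,.199))
for c in((270,220),(358,280),(333,318),(247,256)):print('mk',plane(d,145+c[0]/8-.5,190+c[1]/8-.5,.146))
so=mask(s,(8,150,200),(30,255,255),(350,180,385,205))
# quadrant white region rim points from top, z~.14
print('cams',-d['view'][:3,:3].T@d['view'][:3,3],-s['view'][:3,:3].T@s['view'][:3,3])
# rim: arc crop pts (left view) & corners
for c in((150,345),(200,325),(235,300)):print('rim',plane(d,145+c[0]/8-.5,190+c[1]/8-.5,.140))
# isolator plate scene check
y=mask(s,(22,120,120),(35,255,255),(245,215,305,265));r=cv2.minAreaRect((on(s,y,.104)*1000).astype(np.float32));print(r)
Q=XS[170:250,340:440].reshape(-1,3);W=X[170:250,100:210].reshape(-1,3)
E
```

```text
cap depth z [[0.164, 0.165, 0.166, 0.166, 0.166], [0.166, 0.166, 0.167, 0.167, 0.165], [0.172, 0.165, 0.167, 0.166, 0.166], [0.165, 0.169, 0.169, 0.16, 0.17], [0.167, 0.162, 0.17, 0.165, 0.166]] [[0.162, 0.165, 0.165, 0.165], [0.167, 0.163, 0.164, 0.159], [0.162, 0.164, 0.165, 0.168], [0.164, 0.162, 0.161, 0.163], [0.165, 0.165, 0.162, 0.164]]
marker 83 [498.77482487 136.8731536 ] ((499.0555114746094, 136.91085815429688), (40.58287048339844, 22.15240478515625), 44.42277145385742) [0.62446038 0.78105649]
lever pts [0.55055517 0.21929702 0.156     ] [0.48354489 0.2140705  0.156     ]
cap 0.16 [0.5692379  0.22497992] [0.56338176 0.22496347]
cap 0.166 [0.56858231 0.22340821] [0.5677524  0.22187039]
cap 0.172 [0.56792672 0.22183651] [0.57212305 0.21877732]
knob [0.4668778  0.20692271 0.199     ] [0.47062405 0.21116131 0.199     ]
mk [0.51827649 0.14870881 0.146     ]
mk [0.49382864 0.11403419 0.146     ]
mk [0.4790281  0.12395186 0.146     ]
mk [0.50421045 0.15781971 0.146     ]
cams [ 0.40256366 -0.17460377  1.68541379] [ 1.28979342 -0.28911294  1.15721424]
rim [0.47011708 0.1975428  0.14      ]
rim [0.47762809 0.17775948 0.14      ]
rim [0.48724825 0.16389498 0.14      ]
((581.97265625, -182.43316650390625), (115.06710815429688, 129.01690673828125), 71.00409698486328)
```

```bash
cat > go.py <<'E'
from h import *
from scipy.spatial.transform import Rotation as Ro
def rel(p,yaw,verbose=True):
    "remaining shift (tool axes, units of .12 m) and turn (units of 90 deg) to tool-down at p with jaw axis at yaw deg"
    s=get_state();q=s['ee_rot'];R=Ro.from_quat([q[1],q[2],q[3],q[0]]).as_matrix()
    best=None
    for k in(0,180):
        a=np.radians(yaw+k);z=np.array([np.cos(a),np.sin(a),0]);x=np.array([0,0,-1.]);T=np.stack([x,np.cross(z,x),z],1)
        r=Ro.from_matrix(R.T@T).as_rotvec()
        if best is None or abs(np.linalg.norm(r))<np.linalg.norm(best):best=r
    print('t',round(s['clock'],2),'pos',s['position'].round(4),'jawyaw',np.degrees(np.arctan2(R[1,2],R[0,2])).round(1),'q6',s['qpos'][5].round(2),'F',s['contact_force'].round(1),'w',round(s['width'],4))
    print('dp',(R.T@(np.array(p)-s['position'])/.12).round(3),'ang',(best/(np.pi/2)).round(4), 'Rcols y',R[:,1].round(2),'z',R[:,2].round(2))
E
python3 - <<'E'
from m import *; from go import *
d=load('t0');c=np.array([.5948,-.1793])
R=mask(d,(0,150,80),(8,255,255),(260,175,297,212))
t=plane(d,266.5,184.5,.147)[:2]-c;print('tip ang',np.degrees(np.arctan2(t[1],t[0])),np.linalg.norm(t)*1000)
P=on(d,R,.147)*1000;print(cv2.minAreaRect(P.astype(np.float32)),pca(P)[:2])
print('can',plane(d,279.5,146,.13),'magnet',plane(d,311,162,.016))
rel([.595,-.179,.2],-28)
E
```

```text
tip ang 65.79655896114755 51.74388614911122
((595.0885620117188, -167.02777099609375), (81.03709411621094, 43.23210906982422), 77.42961120605469) (array([ 593.73967103, -176.41173428]), array([0.4396962 , 0.89814656]))
can [ 0.7430626  -0.17591478  0.13      ] magnet [ 0.7095649  -0.28391029  0.016     ]
t 0.1 pos [ 0.1975 -0.5395  0.2305] jawyaw -69.9 q6 -0.12 F [-0.1  0.8  0.7] w 0.0851
dp [ 0.258  4.143 -1.683] ang [-0.4656 -0.0009 -0.0005] Rcols y [0.94 0.34 0.  ] z [ 0.34 -0.94 -0.  ]
```

Emit:
arm_command:
  series:
    - {"dp": [0, 0.46, -0.187], "angular": [0, 0, 0], "gripper": 60}
    - {"dp": [0, 0.46, -0.187], "angular": [0, 0, 0], "gripper": 60}
    - {"dp": [0, 0.46, -0.187], "angular": [0, 0, 0], "gripper": 60}
    - {"dp": [0, 0.46, -0.187], "angular": [0, 0, 0], "gripper": 60}
    - {"dp": [0, 0.46, -0.187], "angular": [0, 0, 0], "gripper": 60}
    - {"dp": [0, 0.46, -0.187], "angular": [0, 0, 0], "gripper": 60}
    - {"dp": [0, 0.46, -0.187], "angular": [0, 0, 0], "gripper": 60}
    - {"dp": [0, 0.46, -0.187], "angular": [0, 0, 0], "gripper": 60}
  grip_force: 60

```text
clock: 1.1
position: [0.5582, -0.2142, 0.2269]
ee_rot: [0.576, 0.408, 0.579, -0.408]
contact_force: [-0.2, -0.7, 0.4]
width: 0.06
```

```bash
python3 -c "
from go import *
rel([.595,-.179,.2],-25.5)"
```

```text
t 1.1 pos [ 0.5582 -0.2142  0.2269] jawyaw -70.5 q6 0.75 F [-0.2 -0.7  0.4] w 0.06
dp [ 0.224  0.388 -0.173] ang [-4.996e-01 -3.000e-03  3.000e-04] Rcols y [ 0.94  0.33 -0.  ] z [ 0.33 -0.94 -0.  ]
```

Emit:
arm_command:
  series:
    - {"dp": [0, 0.388, -0.173], "angular": [0, 0, 0], "gripper": 60}
    - {"dp": [0, 0, 0], "angular": [-0.1, 0, 0], "gripper": 60}
    - {"dp": [0, 0, 0], "angular": [-0.1, 0, 0], "gripper": 60}
    - {"dp": [0, 0, 0], "angular": [-0.1, 0, 0], "gripper": 60}
    - {"dp": [0, 0, 0], "angular": [-0.1, 0, 0], "gripper": 60}
    - {"dp": [0, 0, 0], "angular": [-0.1, 0, 0], "gripper": 60}
    - {"dp": [0.2, 0, 0], "angular": [0, 0, 0], "gripper": 60}
    - {"dp": [0, 0, 0], "angular": [0, 0, 0], "gripper": 60}

```text
clock: 2.1
position: [0.5979, -0.1711, 0.197]
ee_rot: [0.688, 0.145, 0.697, -0.142]
contact_force: [-0.2, -0.2, 0.3]
width: 0.0606
```

```bash
python3 -c "
from go import *
rel([.595,-.179,.124],-25.5)"
```

```text
t 2.1 pos [ 0.5979 -0.1711  0.197 ] jawyaw -23.4 q6 0.02 F [-0.2 -0.2  0.3] w 0.0606
dp [ 0.608 -0.072  0.012] ang [ 0.0231 -0.0084 -0.0015] Rcols y [0.4  0.92 0.  ] z [ 0.92 -0.4  -0.01]
```

Correct position and yaw, descend, then close.

Emit:
arm_command:
  series:
    - {"dp": [0.2, -0.072, 0.012], "angular": [0.023, -0.008, 0], "gripper": 60}
    - {"dp": [0.2, 0, 0], "angular": [0, 0, 0], "gripper": 60}
    - {"dp": [0.2, 0, 0], "angular": [0, 0, 0], "gripper": 60}
    - {"dp": [0, 0, 0], "angular": [0, 0, 0], "gripper": 10}
    - {"dp": [0, 0, 0], "angular": [0, 0, 0], "gripper": 10}
    - {"dp": [0, 0, 0], "angular": [0, 0, 0], "gripper": 10}
    - {"dp": [0, 0, 0], "angular": [0, 0, 0], "gripper": 10}
    - {"dp": [0, 0, 0], "angular": [0, 0, 0], "gripper": 10}
  grip_force: 60

```text
clock: 3.1
position: [0.5957, -0.1795, 0.1281]
ee_rot: [0.69, 0.157, 0.689, -0.156]
contact_force: [0.2, 0.2, -5.2]
width: 0.0146
```

```bash
python3 -c "
from go import *
rel([.595,-.179,.124],-25.5);print(get_state()['moment'])"
```

```text
t 3.1 pos [ 0.5957 -0.1795  0.1281] jawyaw -25.6 q6 0.04 F [ 0.2  0.2 -5.2] w 0.0146
dp [ 0.034  0.001 -0.008] ang [-0.0007  0.0003 -0.0014] Rcols y [0.43 0.9  0.  ] z [ 0.9  -0.43  0.  ]
[0.01929128 0.01026829 0.05003487]
```

Emit:
arm_command:
  series:
    - {"dp": [0, 0, 0], "angular": [0.1, 0, 0], "gripper": 10}
    - {"dp": [0, 0, 0], "angular": [0.1, 0, 0], "gripper": 10}
    - {"dp": [0, 0, 0], "angular": [0.1, 0, 0], "gripper": 10}
    - {"dp": [0, 0, 0], "angular": [0.1, 0, 0], "gripper": 10}
    - {"dp": [0, 0, 0], "angular": [0.1, 0, 0], "gripper": 10}
    - {"dp": [0, 0, 0], "angular": [0.1, 0, 0], "gripper": 10}
    - {"dp": [0, 0, 0], "angular": [0.1, 0, 0], "gripper": 10}
    - {"dp": [0, 0, 0], "angular": [0, 0, 0], "gripper": 10}

```text
clock: 4.1
position: [0.5965, -0.1808, 0.1281]
ee_rot: [0.499, 0.502, 0.498, -0.502]
contact_force: [-1.0, -0.6, -4.6]
width: 0.0149
```

```bash
python3 -c "
from go import *
rel([.5957,-.1795,.128],-108);print(get_state()['moment'])"
```

```text
t 4.1 pos [ 0.5965 -0.1808  0.1281] jawyaw -90.4 q6 1.17 F [-1.  -0.6 -4.6] w 0.0149
dp [ 0.001 -0.007 -0.011] ang [ 0.1953  0.0002 -0.0008] Rcols y [ 1.   -0.01  0.  ] z [-0.01 -1.    0.  ]
[ 0.05219041  0.10650603 -0.10050946]
```

Emit:
arm_command:
  series:
    - {"dp": [0, -0.007, -0.011], "angular": [0.07, 0, 0], "gripper": 10}
    - {"dp": [0, 0, 0], "angular": [0.07, 0, 0], "gripper": 10}
    - {"dp": [0, 0, 0], "angular": [0.04, 0, 0], "gripper": 10}
    - {"dp": [0, 0, 0], "angular": [0.03, 0, 0], "gripper": 10}
    - {"dp": [0, 0, 0], "angular": [0.03, 0, 0], "gripper": 10}
    - {"dp": [0, 0, 0], "angular": [0.03, 0, 0], "gripper": 10}
    - {"dp": [0, 0, 0], "angular": [0.03, 0, 0], "gripper": 10}
    - {"dp": [0, 0, 0], "angular": [0.03, 0, 0], "gripper": 10}

```text
clock: 5.1
position: [0.5948, -0.1808, 0.1285]
ee_rot: [-0.365, -0.604, -0.362, 0.609]
contact_force: [2.1, -0.4, -6.5]
width: 0.0146
```

```bash
python3 -c "
from go import *
rel([.5957,-.1795,.128],-108);print(get_state()['moment'])"
```

```text
t 5.1 pos [ 0.5948 -0.1808  0.1285] jawyaw -118.2 q6 1.66 F [ 2.1 -0.4 -6.5] w 0.0146
dp [ 0.004  0.001 -0.013] ang [-0.1133  0.0051  0.    ] Rcols y [ 0.88 -0.47  0.  ] z [-0.47 -0.88  0.01]
[0.08705576 0.04198801 2.46541282]
```

At the hard stop (moment 2.5 N m). Release and rise.

Emit:
arm_command:
  series:
    - {"dp": [0, 0, 0], "angular": [0, 0, 0], "gripper": 60}
    - {"dp": [0, 0, 0], "angular": [0, 0, 0], "gripper": 60}
    - {"dp": [0, 0, 0], "angular": [0, 0, 0], "gripper": 60}
    - {"dp": [0, 0, 0], "angular": [0, 0, 0], "gripper": 60}
    - {"dp": [-0.3, 0, 0], "angular": [0, 0, 0], "gripper": 60}
    - {"dp": [-0.4, 0, 0], "angular": [0, 0, 0], "gripper": 60}
    - {"dp": [-0.4, 0, 0], "angular": [0, 0, 0], "gripper": 60}
    - {"dp": [0, 0, 0], "angular": [0, 0, 0], "gripper": 60}

```text
clock: 6.1
position: [0.5973, -0.1809, 0.2681]
ee_rot: [-0.368, -0.606, -0.36, 0.606]
contact_force: [-0.4, -0.6, 0.4]
width: 0.0597
```

```bash
python3 -c "
from go import *
rel([.468,.209,.26],-82)
from m import *
s=grab('scene','s1');d=grab('top','t1')
a=cv2.resize(s['image'][205:285,235:315],(400,400),interpolation=2);b=cv2.resize(d['image'][155:235,240:320],(400,400),interpolation=2);cv2.imwrite('pics/c2.png',np.hstack([a,b]))"
```

```text
t 6.1 pos [ 0.5973 -0.1809  0.2681] jawyaw -118.0 q6 1.66 F [-0.4 -0.6  0.4] w 0.0597
dp [ 0.031 -2.479 -2.362] ang [-0.4004  0.0053 -0.0044] Rcols y [ 0.88 -0.47  0.01] z [-0.47 -0.88  0.01]
```

View pics/c2.png

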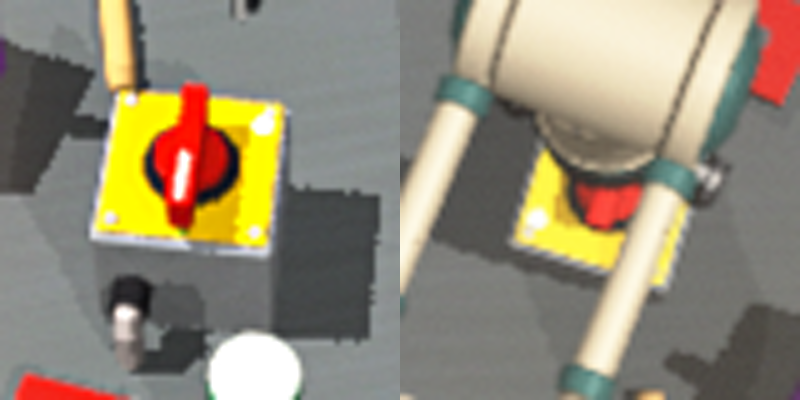

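Handle's striped end covers the green dot at scene crop (183,225), pointing at "on". Now to the damper.

Emit:
arm_command:
  series:
    - {"dp": [0, -0.354, -0.337], "angular": [0, 0, 0], "gripper": 60}
    - {"dp": [0, -0.354, -0.337], "angular": [0, 0, 0], "gripper": 60}
    - {"dp": [0, -0.354, -0.337], "angular": [0, 0, 0], "gripper": 60}
    - {"dp": [0, -0.354, -0.337], "angular": [0, 0, 0], "gripper": 60}
    - {"dp": [0, -0.354, -0.337], "angular": [0, 0, 0], "gripper": 60}
    - {"dp": [0, -0.354, -0.337], "angular": [0, 0, 0], "gripper": 60}
    - {"dp": [0, -0.354, -0.337], "angular": [0, 0, 0], "gripper": 60}
    - {"dp": [0, 0, 0], "angular": [-0.1, 0, 0], "gripper": 60}

```text
clock: 7.2
position: [0.4551, 0.2202, 0.2462]
ee_rot: [-0.405, -0.566, -0.416, 0.585]
contact_force: [-0.7, -0.2, -1.0]
width: 0.0599
```

```bash
python3 -c "
from go import *
rel([.468,.209,.26],-82)"
```

```text
t 7.2 pos [0.4551 0.2202 0.2462] jawyaw -109.0 q6 2.21 F [-0.7 -0.2 -1. ] w 0.0599
dp [-0.118  0.129  0.055] ang [-0.3002  0.0046  0.0192] Rcols y [ 0.95 -0.33 -0.03] z [-0.33 -0.95  0.01]
```

Emit:
arm_command:
  series:
    - {"dp": [-0.118, 0.129, 0.055], "angular": [0, 0, 0.019], "gripper": 60}
    - {"dp": [0, 0, 0], "angular": [-0.1, 0, 0], "gripper": 60}
    - {"dp": [0, 0, 0], "angular": [-0.1, 0, 0], "gripper": 60}
    - {"dp": [0, 0, 0], "angular": [-0.1, 0, 0], "gripper": 60}
    - {"dp": [0, 0, 0], "angular": [0, 0, 0], "gripper": 60}
    - {"dp": [0, 0, 0], "angular": [0, 0, 0], "gripper": 60}
    - {"dp": [0, 0, 0], "angular": [0, 0, 0], "gripper": 60}
    - {"dp": [0, 0, 0], "angular": [0, 0, 0], "gripper": 60}

```text
clock: 8.2
position: [0.4709, 0.202, 0.2583]
ee_rot: [0.535, 0.461, 0.527, -0.473]
contact_force: [-0.2, -0.4, -0.3]
width: 0.0604
```

```bash
python3 -c "
from go import *
rel([.4687,.209,.166],-82)"
```

```text
t 8.2 pos [0.4709 0.202  0.2583] jawyaw -82.6 q6 1.73 F [-0.2 -0.4 -0.3] w 0.0604
dp [ 0.768 -0.007 -0.076] ang [-0.0067  0.013   0.0034] Rcols y [ 0.99  0.13 -0.01] z [ 0.13 -0.99  0.02]
```

Emit:
arm_command:
  series:
    - {"dp": [0, -0.007, -0.076], "angular": [0, 0.013, 0.003], "gripper": 60}
    - {"dp": [0.25, 0, 0], "angular": [0, 0, 0], "gripper": 60}
    - {"dp": [0.25, 0, 0], "angular": [0, 0, 0], "gripper": 60}
    - {"dp": [0.25, 0, 0], "angular": [0, 0, 0], "gripper": 60}
    - {"dp": [0, 0, 0], "angular": [0, 0, 0], "gripper": 16}
    - {"dp": [0, 0, 0], "angular": [0, 0, 0], "gripper": 16}
    - {"dp": [0, 0, 0], "angular": [0, 0, 0], "gripper": 16}
    - {"dp": [0, 0, 0], "angular": [0, 0, 0], "gripper": 16}
  grip_force: 20

```text
clock: 9.2
position: [0.4696, 0.2142, 0.1683]
ee_rot: [0.531, 0.47, 0.531, -0.464]
contact_force: [1.1, 0.6, -6.6]
width: 0.0212
```

```bash
python3 -c "
from go import *
rel([.4687,.209,.166],-82)"
```

```text
t 9.2 pos [0.4696 0.2142 0.1683] jawyaw -82.7 q6 1.73 F [ 1.1  0.6 -6.6] w 0.0212
dp [ 0.019 -0.013  0.042] ang [-0.0074 -0.0032 -0.0033] Rcols y [0.99 0.13 0.01] z [ 0.13 -0.99 -0.01]
```

Emit:
arm_command:
  series:
    - {"dp": [0, 0.004, 0.084], "angular": [-0.064, 0, 0], "gripper": 16}
    - {"dp": [0, 0.004, 0.084], "angular": [-0.064, 0, 0], "gripper": 16}
    - {"dp": [0, 0.004, 0.084], "angular": [-0.064, 0, 0], "gripper": 16}
    - {"dp": [0, 0.004, 0.084], "angular": [-0.064, 0, 0], "gripper": 16}
    - {"dp": [0, 0.004, 0.084], "angular": [-0.064, 0, 0], "gripper": 16}
    - {"dp": [0, 0, 0], "angular": [0, 0, 0], "gripper": 16}
    - {"dp": [0, 0, 0], "angular": [0, 0, 0], "gripper": 16}
    - {"dp": [0, 0, 0], "angular": [0, 0, 0], "gripper": 16}

```text
clock: 10.2
position: [0.4863, 0.1672, 0.1683]
ee_rot: [0.631, 0.32, 0.633, -0.315]
contact_force: [1.5, -2.6, -6.4]
width: 0.0211
```

```bash
python3 -c "
from go import *
rel([.5055,.1450,.168],-38.7)
p=get_state()['position'];print(np.degrees(np.arctan2(.223-p[1],.568-p[0])),np.hypot(.223-p[1],.568-p[0]))"
```

```text
t 10.2 pos [0.4863 0.1672 0.1683] jawyaw -53.3 q6 1.12 F [ 1.5 -2.6 -6.4] w 0.0211
dp [0.001 0.018 0.244] ang [-0.1625 -0.0029 -0.0034] Rcols y [0.8 0.6 0. ] z [ 0.6  -0.8  -0.01]
34.30216789256777 0.09893893299368622
```

Emit:
arm_command:
  series:
    - {"dp": [0, 0.004, 0.08], "angular": [-0.054, 0, 0], "gripper": 16}
    - {"dp": [0, 0.004, 0.08], "angular": [-0.054, 0, 0], "gripper": 16}
    - {"dp": [0, 0.004, 0.076], "angular": [-0.054, 0, 0], "gripper": 16}
    - {"dp": [0, 0, 0], "angular": [0, 0, 0], "gripper": 16}
    - {"dp": [0, 0, 0], "angular": [0, 0, 0], "gripper": 16}
    - {"dp": [0, 0, 0], "angular": [0, 0, 0], "gripper": 16}
    - {"dp": [0, 0, 0], "angular": [0, 0, 0], "gripper": 16}
    - {"dp": [0, 0, 0], "angular": [0, 0, 0], "gripper": 16}

```text
clock: 11.2
position: [0.5028, 0.1486, 0.1683]
ee_rot: [0.665, 0.235, 0.67, -0.232]
contact_force: [0.9, -3.3, -6.7]
width: 0.0214
```

```bash
python3 -c "
from go import *
rel([.5055,.1450,.168],-38.7)
p=get_state()['position'];print(np.degrees(np.arctan2(.223-p[1],.568-p[0])),np.hypot(.223-p[1],.568-p[0]))"
```

```text
t 11.2 pos [0.5028 0.1486 0.1683] jawyaw -38.6 q6 0.82 F [ 0.9 -3.3 -6.7] w 0.0214
dp [ 0.002 -0.009  0.036] ang [ 0.0015 -0.0049 -0.0021] Rcols y [0.62 0.78 0.  ] z [ 0.78 -0.62 -0.01]
48.765977023067066 0.09895820737631472
```

Emit:
arm_command:
  series:
    - {"dp": [0, 0, 0.036], "angular": [0, 0, 0], "gripper": 16}
    - {"dp": [0, 0, 0], "angular": [0, 0, 0], "gripper": 16}
    - {"dp": [0, 0, 0], "angular": [0, 0, 0], "gripper": 16}
    - {"dp": [0, 0, 0], "angular": [0, 0, 0], "gripper": 60}
    - {"dp": [0, 0, 0], "angular": [0, 0, 0], "gripper": 60}
    - {"dp": [0, 0, 0], "angular": [0, 0, 0], "gripper": 60}
    - {"dp": [-0.25, 0, 0], "angular": [0, 0, 0], "gripper": 60}
    - {"dp": [-0.5, 0, 0], "angular": [0, 0, 0], "gripper": 60}

```text
clock: 12.2
position: [0.5045, 0.1474, 0.2586]
ee_rot: [0.662, 0.237, 0.673, -0.231]
contact_force: [1.5, 0.4, -0.1]
width: 0.0602
```

Emit:
arm_command:
  series:
    - {"dp": [0, -0.4, -0.3], "angular": [0, 0, 0], "gripper": 60}
    - {"dp": [0, -0.4, -0.3], "angular": [0, 0, 0], "gripper": 60}
    - {"dp": [0, -0.4, -0.3], "angular": [0, 0, 0], "gripper": 60}
    - {"dp": [0, 0.15, -0.35], "angular": [0, 0, 0], "gripper": 60}
    - {"dp": [0, 0.15, -0.35], "angular": [0, 0, 0], "gripper": 60}
    - {"dp": [0, 0, 0], "angular": [0, 0, 0], "gripper": 60}
    - {"dp": [0, 0, 0], "angular": [0, 0, 0], "gripper": 60}
    - {"dp": [0, 0, 0], "angular": [0, 0, 0], "gripper": 60}

```text
clock: 13.2
position: [0.2893, 0.1829, 0.2682]
ee_rot: [0.669, 0.244, 0.664, -0.228]
contact_force: [0.1, -0.7, -0.3]
width: 0.0597
```

```bash
python3 -c "
from m import *; from go import *
rel([.5055,.1450,.268],-38.7)
s=grab('scene','s2');d=grab('top','t2')
a=cv2.resize(d['image'][190:245,145:195],(400,440),interpolation=2)
b=cv2.resize(s['image'][160:215,355:405],(400,440),interpolation=2)
cv2.imwrite('pics/c3.png',np.hstack([a,b]))
o=mask(d,(8,120,150),(32,255,255),(165,205,195,229));P=on(d,o,.146)*1000;print(len(P),P.mean(0))"
```

```text
t 13.2 pos [0.2893 0.1829 0.2682] jawyaw -38.9 q6 1.02 F [ 0.1 -0.7 -0.3] w 0.0597
dp [0.023 0.887 1.6  ] ang [-0.0027  0.0001 -0.015 ] Rcols y [0.63 0.78 0.02] z [ 0.78 -0.63  0.  ]
56 [496.45213252 131.72961719]
```

View pics/c3.png

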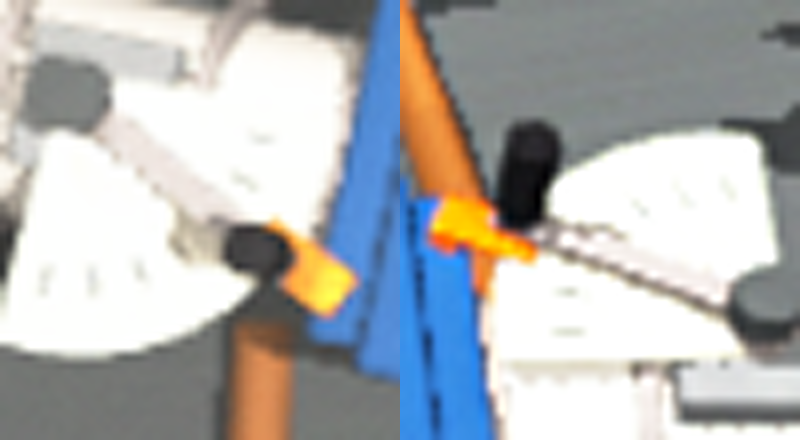

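```bash
cat > prof.py <<'E'
from m import *
def proj(d,P):
    V=np.array(d['view']);q=(V[:3,:3]@np.asarray(P).T).T+V[:3,3];K=d['mtx'];return K[0,0]*q[:,0]/-q[:,2]+K[0,2],K[1,1]*-q[:,1]/-q[:,2]+K[1,2]
def sample(d,c,r,A,z):
    A=np.radians(A);P=np.stack([c[0]-r*np.cos(A),c[1]-r*np.sin(A),0*A+z],1);u,v=proj(d,P)
    return cv2.remap(d['image'],u.astype(np.float32)[None],v.astype(np.float32)[None],cv2.INTER_LINEAR)[0].astype(float)
E
python3 - <<'E'
from prof import *
c=np.array([.568,.223])
A=np.arange(25,80,2.)
print('A',A.astype(int))
for t in('t2','s2'):
  d=load(t)
  for r in(.04,.05,.06,.07,.08,.084):
    I=sample(d,c,r,A,.156);print(t,r,I[:,1].astype(int))
for t in('t0','t2','s2'):
  d=load(t)
  for r in(.1,.115,.120,.125):
    I=sample(d,c,r,A,.146);print(t,'mk',r,(I[:,2]-I[:,0]).astype(int))
d=load('t2');print('knob',[plane(d,176.6,220.5,.199)])
E
```

```text
A [25 27 29 31 33 35 37 39 41 43 45 47 49 51 53 55 57 59 61 63 65 67 69 71
 73 75 77 79]
t2 0.04 [254 254 254 253 252 245 233 215 214 223 228 229 230 230 230 232 235 240
 248 254 254 255 255 255 255 255 255 255]
t2 0.05 [254 254 254 254 253 251 240 221 215 223 230 231 229 230 232 235 241 248
 253 255 255 255 255 255 255 255 255 255]
t2 0.06 [255 255 254 254 254 254 251 247 219 211 223 229 230 229 229 236 249 254
 255 255 255 255 255 255 255 255 255 255]
t2 0.07 [255 255 253 228 183 185 192 192 183 192 204 214 220 229 233 240 250 253
 246 245 250 255 255 255 254 250 249 252]
t2 0.08 [255 255 255 252 226 213 216 196 188 174 154 130 131 187 225 246 254 255
 244 247 254 255 255 255 255 249 247 253]
t2 0.084 [255 255 255 255 250 244 232 210 175 136  88  80  71  95 205 244 254 255
 255 254 255 255 255 255 255 255 255 255]
s2 0.04 [255 255 255 255 255 255 255 254 253 251 249 247 244 241 239 239 239 230
 205 179 162 161 161 178 209 243 252 253]
s2 0.05 [255 255 255 255 255 255 255 255 255 253 249 244 241 239 239 239 238 206
 159 136 148 164 205 243 255 255 255 255]
s2 0.06 [255 250 241 246 2
[... 1584 characters left out ...]
 -26 -133 -137 -135 -134 -131 -129 -129 -119 -114 -122 -120]
s2 mk 0.1 [  1   4   3   3   4   4   1   1  -1  -2  -3  -5   5  52 171 243 255 178
  57   0   8  15  20  19  14   5   1   0]
s2 mk 0.115 [   0   -3   -2   -1   -2   -1   -2   -4   -6  -11   27  190  249  250
  255  255  236  130  -68 -177 -190 -194 -189 -186 -180 -180 -178 -180]
s2 mk 0.12 [  -1   -2   -2   -2   -2   -3   -5   -9   -7   27  126  201  253  255
  255  255  255  224   94 -135 -187 -179 -178 -176 -176 -177 -177 -175]
s2 mk 0.125 [  -3   -1   -2   -4   -6   -6  -10   -8   53  133  169  197  241  255
  247  255  252  214   50 -147 -187 -179 -178 -174 -172 -172 -175 -175]
knob [array([0.5036907 , 0.14263325, 0.199     ])]
```

```bash
cat > fit.py <<'E'
from prof import *
import sys
def run(t,lo=45,hi=66,thr=243):
    c=np.array([.568,.223]);d=load(t);A=np.arange(lo,hi,.1);E=[]
    for r in np.arange(.028,.068,.003):
        g=sample(d,c,r,A,.156)[:,1];i=np.nonzero(g<thr)[0].max();a=np.radians(A[i]);E.append(c-r*np.array([np.cos(a),np.sin(a)]))
    E=np.array(E);vx,vy,x0,y0=cv2.fitLine(E.astype(np.float32),cv2.DIST_HUBER,0,.001,.001).ravel();
    if vx>0:vx,vy=-vx,-vy
    n=np.array([-vy,vx])  # ccw side
    if n@E.mean(0)<n@c:n=-n
    res=(E-[x0,y0])@n*1000
    o=np.array([x0,y0])-.007*n
    mid=[]
    B=np.arange(40,62,.1)
    for r in(.116,.119,.122,.125):
        I=sample(d,c,r,B,.146);k=np.nonzero(I[:,2]-I[:,0]>90)[0];a=np.radians((B[k[0]]+B[k[-1]])/2);mid.append(c-r*np.array([np.cos(a),np.sin(a)]));w=np.radians(B[k[-1]]-B[k[0]])*r
    mid=np.array(mid);m=mid.mean(0)
    print(t,thr,'edge dir',np.degrees(np.arctan2(-vy,-vx)).round(2),'res',res.std().round(2),'shaft off line mm',((c-o)@n*1000).round(2),'marker ahead of lever line mm',((mid-o)@n*1000).round(2),'w',w.round(4),'marker ang',np.degrees(np.arctan2(c[1]-m[1],c[0]-m[0])).round(2))
E
python3 -c "
from fit import *
for th in(238,243,248):run('t2',thr=th)"
```

```text
t2 238 edge dir 49.29 res 0.63 shaft off line mm 0.82 marker ahead of lever line mm [4.89 4.79 5.1  5.42] w 0.0201 marker ang 51.3
t2 243 edge dir 48.62 res 0.57 shaft off line mm -0.6 marker ahead of lever line mm [4.83 4.76 5.11 5.47] w 0.0201 marker ang 51.3
t2 248 edge dir 49.51 res 0.4 shaft off line mm -0.88 marker ahead of lever line mm [2.75 2.64 2.94 3.25] w 0.0201 marker ang 51.3
```

Marker is still about 3–4 mm ahead of the lever (≈1.8°). Both views agree in sign; regrip and nudge.

Emit:
arm_command:
  series:
    - {"dp": [0.02, 0.22, 0.4], "angular": [0, 0, -0.015], "gripper": 60}
    - {"dp": [0, 0.22, 0.4], "angular": [0, 0, 0], "gripper": 60}
    - {"dp": [0, 0.22, 0.4], "angular": [0, 0, 0], "gripper": 60}
    - {"dp": [0, 0.22, 0.4], "angular": [0, 0, 0], "gripper": 60}
    - {"dp": [0, 0, 0], "angular": [0, 0, 0], "gripper": 60}
    - {"dp": [0, 0, 0], "angular": [0, 0, 0], "gripper": 60}
    - {"dp": [0, 0, 0], "angular": [0, 0, 0], "gripper": 60}
    - {"dp": [0, 0, 0], "angular": [0, 0, 0], "gripper": 60}

```text
clock: 14.3
position: [0.5115, 0.1378, 0.2641]
ee_rot: [0.664, 0.238, 0.667, -0.239]
contact_force: [0.2, -0.8, -0.1]
width: 0.06
```

```bash
python3 -c "
from go import *
rel([.5038,.1463,.168],-39.5)"
```

```text
t 14.3 pos [0.5115 0.1378 0.2641] jawyaw -39.5 q6 0.82 F [ 0.2 -0.8 -0.1] w 0.06
dp [ 0.801  0.016 -0.091] ang [ 0.0005 -0.0024  0.0015] Rcols y [ 0.64  0.77 -0.  ] z [ 0.77 -0.64 -0.  ]
```

Emit:
arm_command:
  series:
    - {"dp": [0, 0.016, -0.091], "angular": [0, 0, 0], "gripper": 60}
    - {"dp": [0, 0, 0], "angular": [0, 0, 0], "gripper": 60}
    - {"dp": [0.27, 0, 0], "angular": [0, 0, 0], "gripper": 60}
    - {"dp": [0.27, 0, 0], "angular": [0, 0, 0], "gripper": 60}
    - {"dp": [0.26, 0, 0], "angular": [0, 0, 0], "gripper": 60}
    - {"dp": [0, 0, 0], "angular": [0, 0, 0], "gripper": 60}
    - {"dp": [0, 0, 0], "angular": [0, 0, 0], "gripper": 60}
    - {"dp": [0, 0, 0], "angular": [0, 0, 0], "gripper": 60}

```text
clock: 15.3
position: [0.5036, 0.1495, 0.1715]
ee_rot: [0.668, 0.239, 0.664, -0.236]
contact_force: [0.1, -0.5, -0.7]
width: 0.0598
```

Emit:
arm_command:
  series:
    - {"dp": [0, 0, 0], "angular": [0, 0, 0], "gripper": 16}
    - {"dp": [0, 0, 0], "angular": [0, 0, 0], "gripper": 16}
    - {"dp": [0, 0, 0], "angular": [0, 0, 0], "gripper": 16}
    - {"dp": [0, 0, 0], "angular": [0, 0, 0], "gripper": 16}
    - {"dp": [0, 0, 0], "angular": [0, 0, 0], "gripper": 16}
    - {"dp": [0, 0, 0], "angular": [0, 0, 0], "gripper": 16}
    - {"dp": [0, 0, 0], "angular": [0, 0, 0], "gripper": 16}
    - {"dp": [0, 0, 0], "angular": [0, 0, 0], "gripper": 16}

```text
clock: 16.3
position: [0.505, 0.1495, 0.1736]
ee_rot: [0.669, 0.239, 0.663, -0.235]
contact_force: [-0.7, -0.9, 0.2]
width: 0.0212
```

```bash
python3 -c "
from go import *
rel([.5038,.1463,.168],-39.5)
p=get_state()['position'];print(np.degrees(np.arctan2(.223-p[1],.568-p[0])),np.hypot(.223-p[1],.568-p[0]))"
```

```text
t 16.3 pos [0.505  0.1495 0.1736] jawyaw -39.2 q6 0.84 F [-0.7 -0.9  0.2] w 0.0212
dp [ 0.047 -0.027  0.009] ang [ 0.0033  0.0042 -0.0056] Rcols y [0.63 0.77 0.01] z [ 0.77 -0.63  0.01]
49.401387008059444 0.09680962547579607
```

Emit:
arm_command:
  series:
    - {"dp": [0, 0, 0.035], "angular": [0, 0, 0], "gripper": 16}
    - {"dp": [0, 0, 0], "angular": [0, 0, 0], "gripper": 16}
    - {"dp": [0, 0, 0], "angular": [0, 0, 0], "gripper": 16}
    - {"dp": [0, 0, 0], "angular": [0, 0, 0], "gripper": 16}
    - {"dp": [0, 0, 0], "angular": [0, 0, 0], "gripper": 16}
    - {"dp": [0, 0, 0], "angular": [0, 0, 0], "gripper": 16}
    - {"dp": [0, 0, 0], "angular": [0, 0, 0], "gripper": 16}
    - {"dp": [0, 0, 0], "angular": [0, 0, 0], "gripper": 16}

```text
clock: 17.3
position: [0.5069, 0.1477, 0.1736]
ee_rot: [0.668, 0.239, 0.664, -0.234]
contact_force: [-1.1, 0.6, 1.6]
width: 0.0215
```

```bash
python3 -c "
from go import *
rel([.5038,.1463,.168],-39.5)
p=get_state()['position'];print(np.degrees(np.arctan2(.223-p[1],.568-p[0])),np.hypot(.223-p[1],.568-p[0]))"
```

```text
t 17.3 pos [0.5069 0.1477 0.1736] jawyaw -39.1 q6 0.83 F [-1.1  0.6  1.6] w 0.0215
dp [ 0.046 -0.026 -0.013] ang [ 0.0044  0.0021 -0.0051] Rcols y [0.63 0.78 0.01] z [ 0.78 -0.63  0.  ]
50.93268449900898 0.09696415826638216
```

Emit:
arm_command:
  series:
    - {"dp": [0, 0, 0.01], "angular": [0, 0, 0], "gripper": 16}
    - {"dp": [0, 0, 0], "angular": [0, 0, 0], "gripper": 16}
    - {"dp": [0, 0, 0], "angular": [0, 0, 0], "gripper": 16}
    - {"dp": [0, 0, 0], "angular": [0, 0, 0], "gripper": 60}
    - {"dp": [0, 0, 0], "angular": [0, 0, 0], "gripper": 60}
    - {"dp": [0, 0, 0], "angular": [0, 0, 0], "gripper": 60}
    - {"dp": [-0.25, 0, 0], "angular": [0, 0, 0], "gripper": 60}
    - {"dp": [-0.5, 0, 0], "angular": [0, 0, 0], "gripper": 60}

```text
clock: 18.3
position: [0.5055, 0.1453, 0.2605]
ee_rot: [0.665, 0.237, 0.667, -0.237]
contact_force: [1.7, 1.0, 0.9]
width: 0.0602
```

Emit:
arm_command:
  series:
    - {"dp": [0, -0.3, -0.4], "angular": [0, 0, 0], "gripper": 60}
    - {"dp": [0, -0.3, -0.4], "angular": [0, 0, 0], "gripper": 60}
    - {"dp": [0, -0.3, -0.4], "angular": [0, 0, 0], "gripper": 60}
    - {"dp": [0, 0, -0.4], "angular": [0, 0, 0], "gripper": 60}
    - {"dp": [0, 0, -0.4], "angular": [0, 0, 0], "gripper": 60}
    - {"dp": [0, 0, 0], "angular": [0, 0, 0], "gripper": 60}
    - {"dp": [0, 0, 0], "angular": [0, 0, 0], "gripper": 60}
    - {"dp": [0, 0, 0], "angular": [0, 0, 0], "gripper": 60}

```text
clock: 19.3
position: [0.2525, 0.2142, 0.2648]
ee_rot: [0.672, 0.243, 0.659, -0.234]
contact_force: [0.6, 0.1, 0.6]
width: 0.0603
```

```bash
python3 -c "
from fit import *; 
s=grab('scene','s3');d=grab('top','t3')
a=cv2.resize(d['image'][190:245,145:195],(400,440),interpolation=2)
b=cv2.resize(s['image'][160:215,355:405],(400,440),interpolation=2)
cv2.imwrite('pics/c4.png',np.hstack([a,b]))
for t in('t2','t3'):
  for th in(238,243,248):run(t,thr=th)
c=[.568,.223];A=np.arange(35,70,1.)
print(A.astype(int))
for r in(.05,.06,.07):
  for t in('s2','s3'):print(t,r,sample(load(t),c,r,A,.156)[:,1].astype(int))
"
```

```text
t2 238 edge dir 49.29 res 0.63 shaft off line mm 0.82 marker ahead of lever line mm [4.89 4.79 5.1  5.42] w 0.0201 marker ang 51.3
t2 243 edge dir 48.62 res 0.57 shaft off line mm -0.6 marker ahead of lever line mm [4.83 4.76 5.11 5.47] w 0.0201 marker ang 51.3
t2 248 edge dir 49.51 res 0.4 shaft off line mm -0.88 marker ahead of lever line mm [2.75 2.64 2.94 3.25] w 0.0201 marker ang 51.3
t3 238 edge dir 51.29 res 0.63 shaft off line mm 1.9 marker ahead of lever line mm [1.93 1.72 1.93 2.15] w 0.0201 marker ang 51.3
t3 243 edge dir 51.11 res 0.51 shaft off line mm 0.78 marker ahead of lever line mm [1.15 0.96 1.17 1.4 ] w 0.0201 marker ang 51.3
t3 248 edge dir 51.24 res 0.43 shaft off line mm -0.09 marker ahead of lever line mm [ 0.02 -0.18  0.03  0.25] w 0.0201 marker ang 51.3
[35 36 37 38 39 40 41 42 43 44 45 46 47 48 49 50 51 52 53 54 55 56 57 58
 59 60 61 62 63 64 65 66 67 68 69]
s2 0.05 [255 255 255 255 255 255 255 255 253 251 249 246 244 242 241 240 239 239
 239 239 239 238 238 226 206 182 159 139 136 142 148 155 164 185 205]
s3 0.05 [255 255 255 255 255 255 255 255 254 253 252 251 249 247 245 243 241 240
 239 239 239 239 239 229 214 195 176 160 157 160 164 169 176 194 212]
s2 0.06 [255 255 255 255 255 252 246 236 225 211 213 216 222 231 237 238 239 240
 240 238 236 234 228 205 183 164 150 172 193 216 235 241 247 252 255]
s3 0.06 [255 255 255 255 255 255 254 248 240 230 230 231 235 241 244 242 241 240
 240 239 238 237 234 213 191 169 150 158 166 176 187 205 225 242 255]
s2 0.07 [255 255 255 255 255 255 255 242 224 207 191 196 208 215 217 216 222 231
 243 243 242 238 220 196 175 157 181 204 228 244 248 253 255 255 255]
s3 0.07 [255 255 255 255 255 255 255 241 225 213 202 212 225 228 226 222 225 231
 241 241 242 242 228 203 177 151 161 172 184 204 222 241 254 255 255]
```

View pics/c4.png

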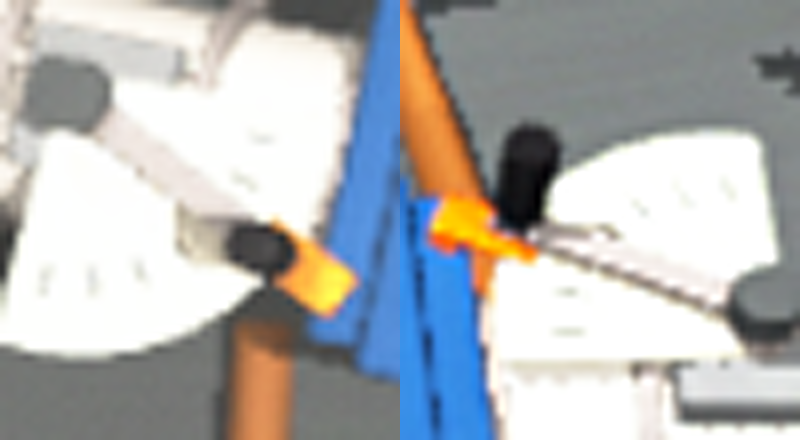

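Lever fit is now 51.1–51.3° against marker 51.3°. I'll do a last check on the bystanders and the handle, then hand in.

```bash
python3 -c "
from m import *
a,b=load('s0')['image'],load('s3')['image'];A,B=load('t0')['image'],load('t3')['image']
R={'can':(a,b,273,268,298,308),'magnet':(a,b,230,278,266,308),'tin':(a,b,136,228,166,256),'tube':(a,b,380,235,402,285),'brush':(a,b,250,195,266,222),'hammer':(a,b,340,150,372,185),'canT':(A,B,268,132,292,160),'brushT':(A,B,282,230,296,268),'hammerT':(A,B,158,250,190,310),'markerT':(A,B,181,222,192,232)}
for k,(p,q,x,y,X,Y) in R.items(): print(k,cv2.absdiff(p,q)[y:Y,x:X].max(2).mean().round(1),(cv2.absdiff(p,q)[y:Y,x:X].max(2)>60).mean().round(3))
d=load('t3');r=mask(d,(0,150,80),(8,255,255),(262,172,302,212));P=on(d,r,.147)*1000;c,v,_=pca(P);print('handle',len(P),c,np.degrees(np.arctan2(v[1],v[0])))
y=mask(d,(22,120,120),(35,255,255),(255,165,310,220));print(cv2.minAreaRect((on(d,y,.104)*1000).astype(np.float32))[2])
cv2.imwrite('pics/c5.png',np.hstack([cv2.resize(d['image'][120:320,140:340],(400,400)),cv2.resize(b[205:285,235:315],(400,400),interpolation=2)]))"
```

```text
can 1.6 0.0
magnet 2.2 0.0
tin 2.1 0.0
tube 1.7 0.0
brush 4.7 0.014
hammer 41.6 0.476
canT 2.4 0.0
brushT 4.2 0.013
hammerT 23.9 0.132
markerT 10.1 0.027
handle 195 [ 595.42531699 -181.04573154] 161.47535834625077
71.66459655761719
```

View pics/c5.png

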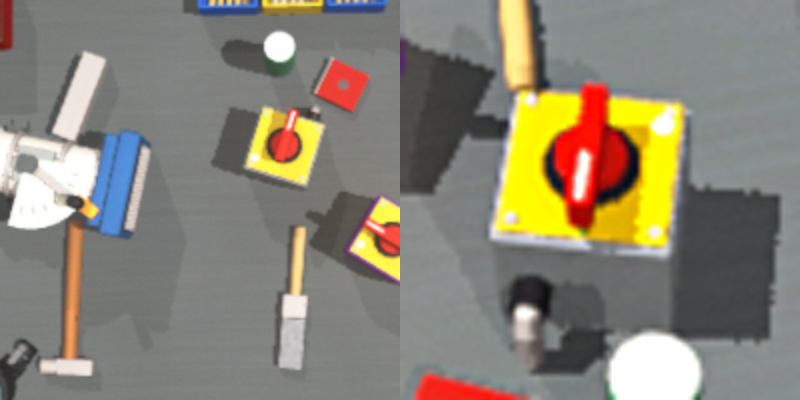

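The handle lies at −18.5°, against the isolator's x axis at −18.3°. The hammer head is still at top pixel (173,303), so the differences there are only the arm and its shadow. Handing in.

```bash
python3 -c "
from rig import *
print(sign_off())"
```

```text
the job is handed in; nothing more can be done
None
```

The isolator is on and the damper lever is lined up with the orange marker. The job was handed in at about 19.5 s on the robot's clock.

- **Isolator:** I gripped the red handle on the grey isolator from above and twisted it clockwise until it hit the hard stop, where the wrist read about 2.5 N m. The last picture has the handle at −18.5° and the "on" direction at −18.3°, and its long end covers the green dot.
- **Damper lever:** I gripped the knob and swung it round. The first try stopped about 1.8° short of the marker, so I gripped it again and nudged it on.
    - **Final fit:** the lever's edge is at 51.1–51.3° and the marker's centre at 51.3°.
    - **Remaining doubt:** measured as an offset instead, the marker came out 0 to about 2 mm ahead of the lever, depending on the image threshold. That is up to about 1°.
- **Marker and loose things:** the marker's measured angle is the same before and after. The can, magnet, tin, tube and brush match the first pictures.
    - **Hammer:** its automatic image comparison did show a difference. I put that down to the arm and its shadow, because the hammer head is at the same pixel as at the start.

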